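# Set the sliding jaw of a circuit board holder to its index clip and brake it

## Task

Get the red board holder ready for the next board: with the black wing knob, run the sliding jaw along until the tip of its pointer stands exactly opposite the pointed tooth of the square index clip (not the round clip). Then, leaving the jaw there, swing the brake lever round until its arm lies squarely over the steel index tongue beneath it, and let go. Move the jaw only by its knob, and leave the other things on the bench where they are.

Things in the scene. Friction and masses are not known exactly. Their poses are not given: they have to be found in the camera images.
- holder: red board holder, a fixed frame with a base plate 280 (x, from -160 to 120 mm) by 360 (y, -180 to 180) mm; origin on the underside. Its -x side faces the robot. A grey console at (-90, -70) mm carries the wing knob on a face that leans 27 deg (0.47 rad) from level, facing up and to -x; the console's highest edge is 118 mm up. The aluminium jaws and bars are up to 75 mm high, the clips up to 95 mm.
- knob (a joint): turn of the wing knob, rad, -2.7 to 2.7, positive is counterclockwise seen facing the knob. Rack and pinion: each positive rad moves the jaw and pointer 20 mm to holder +y, and pointer at holder y = 0 reads 0. Friction about 0.1 N m; stays where it is left.
- knob_grip (a point): grip point on the knob axis, 32 mm off the console face (10 mm below the top of the wing). The black wing is a bar 70 mm long, 16 mm thick and 34 mm tall, on a disc 72 mm in diameter and 10 mm thick lying on the face. z: the knob's axis, out of the face (27 deg from vertical); x: along the bar's 70 mm; y: across its 16 mm thickness. The frame turns with the knob.
- jaw: sliding aluminium jaw, a beam 100 mm long lying along holder x between the two guide bars, with a black pointer at its far (+x) end; slides along holder y. Origin has holder x and z of the holder's origin, and the y of the beam's centre line.
- pointer_tip (a point): tip of the black pointer on the far (+x) end of the sliding jaw, 74 mm up, axes as the holder's; it passes in front of the clips' -x side.
- index_clip: index clip: square dark steel block 36 x 36 x 26 mm on the far rail, with a steel tooth pointing to holder -x (to the pointer) and a steel rib 6 mm wide across its top in line with the tooth. Fixed. Origin on its underside, on the tooth's centre line, axes as the holder's: pointer opposite the tooth when its y in this frame is 0.
- blunt_clip: round clip, 30 mm diameter with a round button on top, on the same rail on the other side of the start; not the one to use. Fixed. Origin at the centre of its underside.
- brake (a joint): angle of the brake lever, rad, -0.5 to 1.9: at 0 the lever points along holder +y, at 1.57 along holder +x (positive is clockwise seen from above). Turns about a vertical pivot at holder (-110, 185) mm, friction about 0.2 N m, stays where it is left.
- brake_grip (a point): point on the axis of the lever's upright black handle post (24 mm diameter, 55 mm tall, from 66 to 121 mm above the bench; this point is 103 mm up), 95 mm from the lever's pivot. x: from pivot to handle along the lever. The arm below the post is 16 mm wide, its top 71 mm up.
- brake_index: steel index tongue under the brake lever, 10 mm wide, 6 mm thick, 135 mm long from the pivot, so it sticks out 28 mm past the lever's handle when they line up. Fixed. Origin on the pivot axis, 50 mm above the bench; x: along the tongue, away from the pivot.
- wash_bottle: white bottle 64 mm diameter, 170 mm tall, standing on the bench, bystander; origin under its centre
- board: green circuit board 130 x 100 mm lying on the bench, 20 mm high, bystander; origin under its centre
- tape: ring of tape 90 mm diameter, 24 mm high, lying on the bench, bystander; origin under its centre

How it is judged:
By the outcome, as a careful person would: the job done as asked, in the order asked, and still so for the second after the job is handed in, with the robot touching nothing.
It also fails if it takes over 58 s, if anything falls off the work surface, if the arm or the gripper's body presses on something with over 40 N, if the wrist force passes 120 N, or if a joint passes its speed limit or range.

## Robot

A 7-joint arm with a two-finger parallel gripper is mounted at the origin on the work surface. World frame = base frame: x ahead of the robot, y to its left, z up, the work surface at z = 0. Lengths are in m, angles in rad, forces in N, time in s.
With the tool pointing down it reaches from about 0.4 to 0.85 m from the base axis. Payload 4.5 kg.
Tool frame: the origin (TCP) lies midway between the tips of the shut fingers; the grasp point (between the pads) lies 19 mm behind it; z points along the fingers, y is the line along which they close (so a half turn about z gives the same grasp; the last joint's range is limited). The gripper opens to 88 mm and grips with 3 to 60 N. Pads are 18 mm wide; open, the fingers measure 123 mm over their backs; the gripper's body (75 mm by 187 mm) begins 45 mm behind the grasp point.
Start: joints at [-1.15, 0.689, -0.195, 1.565, 0.157, 0.902, -0.215], TCP at [0.236, 0.579, 0.239] pointing down, gripper open.
Joint ranges: [-3.01, 3.01], [-0.46, 2.08], [-1.47, 1.51], [0.13, 2.56], [-1, 4.14], [0.04, 2.09], [-2.66, 2.66]. Speed limits (rad/s): [2.57, 2.57, 3.14, 3.14, 3.14, 3.14, 3.14].

## Interface

Orientations are given as a unit quaternion [x, y, z, w].
In Python, from plant import manip, viewer, order gives the robot as it stands.
- The arm moves only by the tool jog_arm, never from a script. Its argument "commands" is a list of rows, each a list of 7 numbers: the shift along the tool's x, y, z in mm, then the turn, a rotation vector about the tool's x, y, z in degrees, then the closure, from -1 (fully open) to 1 (shut). A call has 1 to 8 rows; each row is the pose to reach, as a shift and turn from the pose commanded when the call began, along the tool's axes at that moment; what a row does not reach only later rows make up. A row lasts 1/8 s, in which the tool goes at most 62.5 mm and 10.7 degrees, less where a joint would pass 70% of its speed; a pose out of reach is approached as far as the arm can. A call with a gripper value outside its range is refused whole. The fingers move at their own pace and stop on an object; the grip force is fixed at half the most. Time passes only in rows, so rows that repeat a pose let the fingers close. It gives the time, the measured TCP pose, the force, the opening and the grip force at its end, in the units of the state.
- manip.state(): the state, without advancing time (a new reading comes with each control period).
- viewer.snapshot(name): name is "scene" or "top" or "wrist"; returns a dict with "color" (400x640x3 uint8, red, green, blue), "range_z" (400x640 float32, m along the optical axis (not along the pixel's ray), 0 where there is no reading), "intrinsics" (3x3 intrinsics, pixels), "position" and "attitude" of the camera in the world. Camera axes: x right, y up, looking along -z (the intrinsics and any distortion apply to the point x, -y, -z); pixel columns grow to the right and rows downward; lengths in m; the calibration is good to about 2 mm. A picture is of the moment at which its call begins.
- order.sign_off(): hands the job in; it is judged then, once.
The state is a dict: "time": time; "qpos": joint angles; "dq": joint speeds; "joint_torque": joint torques, N m; "ee_pos": TCP position; "ee_rot": TCP orientation; "wrist_force": force on the tool from outside, world axes, zero at the start; "moment": the same for the moment, N m; "finger_gap": finger opening in m; "grip_force": force on a finger pad.
Only numpy, scipy, OpenCV 4.12 (cv2) and the standard library are available. Lean on these libraries where they do the work, as an engineer would, in place of code of your own. Each camera call takes 0.05 s, during which the arm holds its last target. There are 200 camera calls.

## Working session

There is one attempt and no reset: what is moved stays moved. The work goes in short steps, Python scripts to look and compute and a tool call to move; the robot and the scene stay as the last step left them, time stands still between calls to the robot, and variables do not carry over. Pictures are saved under pics/ and viewed, at most 10 in all, crops included, and the job is handed in when it is done.

Besides the shell and the picture viewer there is one more tool, called after ">>>" as a command line: name --pt "numbers of a row" for each row, then --argument value for the rest. jog_arm: Moves the arm, as the interface text tells. Its arguments: {"type":"object","properties":{"commands":{"type":"array"}},"required":["commands"]}

```bash
mkdir -p pics
cat > h.py <<'E'
import numpy as np, cv2
from scipy.spatial.transform import Rotation as R
from plant import manip, viewer, order
def snap(n,save=None):
    s=viewer.snapshot(n)
    if save: cv2.imwrite('pics/'+save,s['color'][:,:,::-1])
    np.savez('/tmp/'+n+'.npz',**{k:np.array(v) for k,v in s.items()})
    return s
def rot(s):
    a=np.array(s['attitude']); return a if a.shape==(3,3) else R.from_quat(a).as_matrix()
def cloud(s):
    K=np.array(s['intrinsics']);d=s['range_z'];v,u=np.mgrid[:400,:640]
    p=np.stack([(u-K[0,2])/K[0,0]*d,-(v-K[1,2])/K[1,1]*d,-d],-1)
    return p@rot(s).T+np.array(s['position'])
def ray(s,uv,z):
    K=np.array(s['intrinsics']);uv=np.atleast_2d(uv).astype(float)
    d=np.stack([(uv[:,0]-K[0,2])/K[0,0],-(uv[:,1]-K[1,2])/K[1,1],-np.ones(len(uv))],-1)@rot(s).T
    o=np.array(s['position']);return o+d*((z-o[2])/d[:,2])[:,None]
E
python3 - <<'E'
from h import *
for n in('scene','top'):
    s=snap(n,n+'0.png');print(n,s['position'],s['attitude'],s['intrinsics'])
print(manip.state())
E
```

```text
scene [1.35354543 0.48678158 0.90904473] [0.18849713 0.3589622  0.79784091 0.44616684] [[432.59777036   0.         318.42039945]
 [  0.         432.59777036 198.45882434]
 [  0.           0.           1.        ]]
top [ 0.49469045 -0.00328967  1.43719448] [ 0.03334666 -0.03566409 -0.70109544  0.71139388] [[470.0470356    0.         316.24274597]
 [  0.         470.0470356  196.97291806]
 [  0.           0.           1.        ]]
{'time': 0.1, 'qpos': array([-1.15026215,  0.6899092 , -0.194515  ,  1.56619722,  0.15729866,
        0.90250538, -0.21506279]), 'dq': array([-7.88015916e-04,  6.45669178e-05, -9.66262296e-04, -1.09124675e-03,
        9.17156358e-04,  1.79992648e-03,  1.70311235e-04]), 'joint_torque': array([-3.34271477e-03, -5.28500926e+01, -1.27184965e+00, -1.53839689e+01,
       -5.27312513e-02,  1.92580272e-03,  3.35993309e-05]), 'ee_pos': array([0.23556344, 0.57831502, 0.23799584]), 'ee_rot': array([ 1.92113461e-01,  9.81372383e-01, -8.08669519e-04, -9.76278360e-05]), 'wrist_force': array([-0.49746938,  0.28216287, -0.40356315]), 'moment': array([-0.00606105,  0.00786912,  0.01379258]), 'grip_force': 0.0, 'finger_gap': 0.08851118705843607}
```

View pics/top0.png

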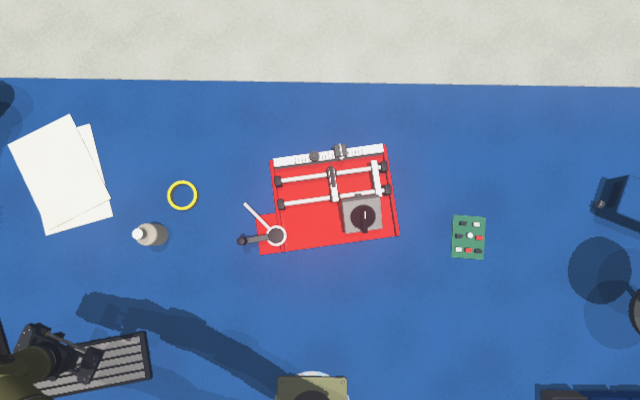

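View pics/scene0.png

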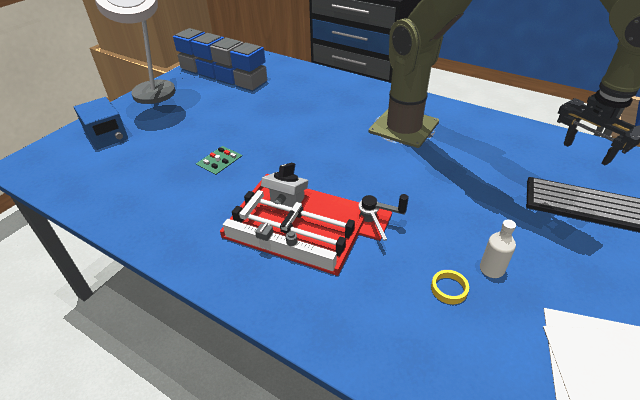

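The top view shows the holder with its far rail at the top of the picture: square clip about (341,151), round clip (314,156), pointer (332,172), knob (364,215). The brake pivot is at (275,236), the handle at (241,240) and the tongue end at (247,205). The scene view agrees.

```bash
python3 - <<'E'
from h import *
s=dict(np.load('/tmp/top.npz'));P=cloud(s);c=s['color'].astype(int)
m=(c[...,0]>150)&(c[...,1]<70)&(c[...,2]<70);m[:,:250]=0;m[:,410:]=0
print('red z',np.percentile(P[m][:,2],[5,50,95]))
z=np.median(P[m][:,2])
v,u=np.nonzero(m);w=ray(s,np.c_[u,v],z)[:,:2]
r=cv2.minAreaRect((w*1000).astype(np.float32));print(r,cv2.boxPoints(r))
for n,uv in dict(sq=(341,151),rnd=(314,156),ptr=(332,172),knob=(364,215),piv=(275,236),hand=(241,240),tong=(248,206),rail0=(275,161),rail1=(382,149)).items():
    print(n,P[uv[1],uv[0]].round(4))
# handle post dark
q=(c.max(-1)<70)&(P[...,2]>.09)&(np.hypot(P[...,0]-P[240,241,0],P[...,1]-P[240,241,1])<.05);print('post',P[q].mean(0),q.sum())
st=manip.state();Rt=R.from_quat(st['ee_rot']).as_matrix();print(Rt)
E
python3 - <<'E'
import cv2
a=cv2.imread('pics/top0.png')[135:260,225:405];cv2.imwrite('pics/c1.png',cv2.resize(a,None,fx=4.4,fy=4.4,interpolation=cv2.INTER_CUBIC))
E
```

```text
red z [0.00846724 0.01413067 0.03122693]
((600.26806640625, -40.310882568359375), (240.7397918701172, 408.18414306640625), 1.973760724067688) [[ 472.9403   159.51434]
 [ 486.9989  -248.42761]
 [ 727.5958  -240.13611]
 [ 713.53723  167.80585]]
sq [ 0.761  -0.0765  0.0952]
rnd [0.7452 0.0015 0.0951]
ptr [ 0.7025 -0.0519  0.0733]
knob [ 0.5736 -0.1393  0.1404]
piv [0.5132 0.1106 0.0755]
hand [0.5001 0.2013 0.1208]
tong [0.6002 0.1935 0.0579]
rail0 [0.7358 0.1174 0.0554]
rail1 [ 0.7745 -0.1995  0.0666]
post [0.49839829 0.19270905 0.10766542] 12
[[-9.26184817e-01  3.77069532e-01 -5.02331124e-04]
 [ 3.77069847e-01  9.26183529e-01 -1.54970062e-03]
 [-1.19094076e-04 -1.62472311e-03 -9.99998673e-01]]
```

View pics/c1.png

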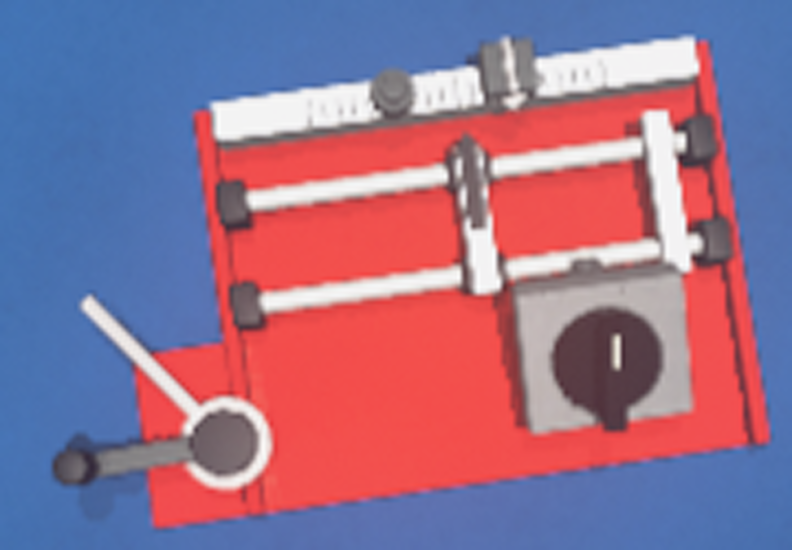

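>>> jog_arm --pt "-60 -20 -60 0 0 0 -1" --pt "-505 -485 -120 0 0 -22 -1" --pt "-505 -485 -120 0 0 -22 -1" --pt "-505 -485 -120 0 0 -22 -1" --pt "-505 -485 -120 0 0 -22 -1" --pt "-505 -485 -120 0 0 -22 -1" --pt "-505 -485 -120 0 0 -22 -1" --pt "-505 -485 -120 0 0 -22 -1"

```text
time: 1.1
ee_pos: [0.4355, 0.1453, 0.3326]
ee_rot: [0.001, 1.0, -0.0, -0.0]
wrist_force: [1.2, 1.0, -0.2]
finger_gap: 0.0882
grip_force: 0.0
```

>>> jog_arm --pt "-85 -205 -30 0 0 0 -1" --pt "-85 -205 -30 0 0 0 -1" --pt "-85 -205 -30 0 0 0 -1" --pt "-85 -205 -30 0 0 0 -1" --pt "-85 -205 -30 0 0 0 -1" --pt "-85 -205 -30 0 0 0 -1"

```text
time: 1.85
ee_pos: [0.519, -0.0569, 0.362]
ee_rot: [0.001, 1.0, 0.001, -0.001]
wrist_force: [0.3, 1.0, -0.3]
finger_gap: 0.0882
grip_force: 0.0
```

Run:
```python
from h import *
s=snap('wrist','w1.png');st=manip.state();print(st['qpos'].round(2),st['ee_pos'],s['position'],rot(s).round(2),s['intrinsics'][0])
```

```text
[ 0.21  0.42 -0.29  1.69  0.13  1.06  1.45] [ 0.51896183 -0.05636412  0.36214238] [ 0.44832545 -0.05704565  0.50797454] [[ 0.   -0.96 -0.28]
 [ 1.    0.    0.  ]
 [ 0.   -0.28  0.96]] [291.5561134   0.        317.291722 ]
```

View pics/w1.png

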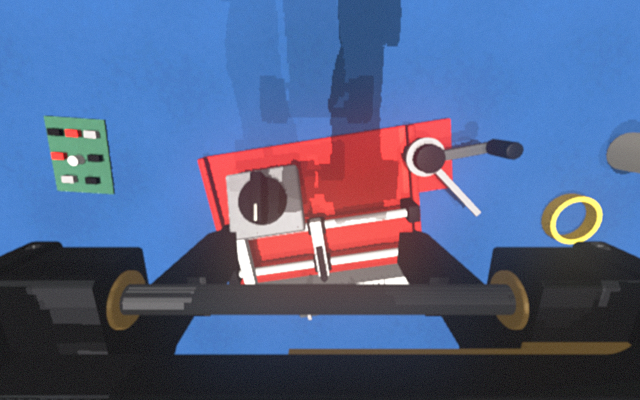

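The wrist view shows the knob at about (263,198), the brake pivot (430,157) and the handle (510,148). The gripper hides the clips, so I move forward for a closer look at them.

>>> jog_arm --pt "-120 -10 60 0 0 0 -1" --pt "-120 -10 60 0 0 0 -1" --pt "-120 -10 60 0 0 0 -1" --pt "-120 -10 60 0 0 0 -1"

```text
time: 2.4
ee_pos: [0.6389, -0.0666, 0.302]
ee_rot: [0.0, 1.0, 0.0, -0.001]
wrist_force: [-0.1, -0.0, -0.0]
finger_gap: 0.0884
grip_force: 0.0
```

Run:
```python
from h import *
s=snap('wrist','w2.png');st=manip.state();print(st['qpos'].round(2),st['ee_pos'],s['position'])
```

```text
[ 0.17  0.65 -0.26  1.42  0.18  1.09  1.45] [ 0.63871328 -0.0669973   0.30300127] [ 0.56833485 -0.06689122  0.44792247]
```

View pics/w2.png

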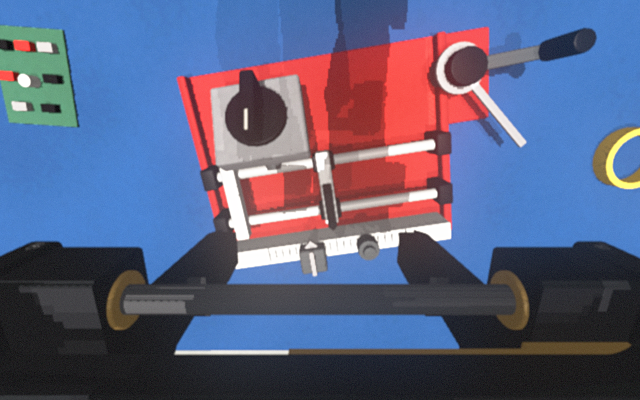

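The pointer tip is at about (334,226), the square clip with its rib at (313,258), the round clip at (367,247), the wing at (250,100), the pivot (463,67) and the tongue end (522,144). I enlarge this for exact pixels.

Run:
```python
from h import *
a=cv2.imread('pics/w2.png')[65:280,210:400];b=cv2.resize(a[:,:],None,fx=2.7,fy=2.7,interpolation=cv2.INTER_CUBIC)
c=cv2.resize(cv2.imread('pics/w2.png')[195:280,280:380],None,fx=2.8,fy=2.8,interpolation=cv2.INTER_CUBIC)
o=np.zeros((590,800,3),np.uint8);o[:580,:513]=b[:580];o[:238,520:800]=c;cv2.imwrite('pics/c2.png',o)
s=dict(np.load('/tmp/wrist.npz'));P=cloud(s);c=s['color'].astype(int)
# guide bars & rail yaw: white pixels on far guide bar height
w=(c.min(-1)>150)
for nm,(u0,u1,v0,v1) in dict(bar2=(345,430,180,220),bar1=(340,430,135,170),bar2r=(245,315,200,235)).items():
    m=np.zeros_like(w);m[v0:v1,u0:u1]=w[v0:v1,u0:u1]
    us=[(u,np.nonzero(m[:,u])[0].mean()) for u in range(u0,u1) if m[:,u].sum()>2]
    zz=np.median(P[m][:,2]);p=ray(s,us,zz);k=np.polyfit(p[:,1],p[:,0],1);print(nm,zz,'yaw deg',np.degrees(np.arctan(-k[0])),p[0],p[-1])
# brake
d=(c.max(-1)<60)
for nm,(uv) in dict(piv=(463,67),post=(585,40),tend=(520,142),tmid=(500,113),knobtop=(248,80)).items(): print(nm,P[uv[1],uv[0]].round(4))
m=(P[...,2]>.13)&(P[...,2]<.17)&(c.max(-1)<90);m[:, :220]=0;m[:,300:]=0;m[140:]=0
q=P[m];print('wing',len(q),q.mean(0),q.min(0),q.max(0)); l=cv2.fitLine(q[:,:2].astype(np.float32),2,0,.01,.01);print(l.T)
```

```text
bar2 0.05118424039993286 yaw deg 8.948120904800888 [ 0.69659624 -0.02732039  0.05118424] [0.67817079 0.09081153 0.05118424]
bar1 0.051210567909188875 yaw deg 9.219873002966931 [ 0.62848095 -0.03586677  0.05121057] [0.60966833 0.08365045 0.05121057]
bar2r 0.051019042829737404 yaw deg 10.135021668521214 [ 0.72793537 -0.17244933  0.05101904] [ 0.70339614 -0.07165614  0.05101904]
piv [0.5169 0.1042 0.0775]
post [0.4978 0.2044 0.1206]
tend [0.606  0.2025 0.0558]
tmid [0.5689 0.1697 0.0555]
knobtop [ 0.5356 -0.1388  0.1233]
wing 665 [ 0.57198951 -0.13745021  0.1383548 ] [ 0.54780104 -0.14767849  0.13005897] [ 0.59540446 -0.1291038   0.14897544]
[[ 0.9935341   0.11353423  0.5719895  -0.1374502 ]]
```

View pics/c2.png

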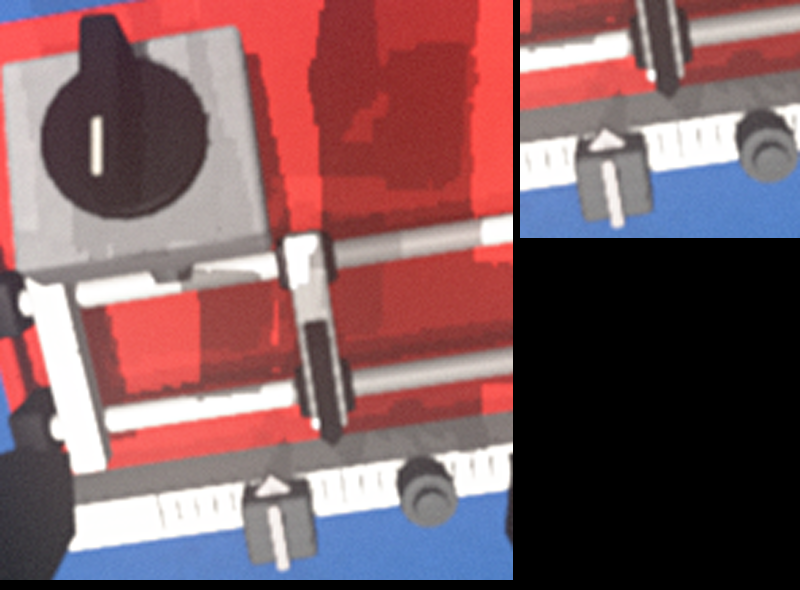

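Run:
```python
from h import *
s=dict(np.load('/tmp/wrist.npz'));P=cloud(s);c=s['color'].astype(int)
yaw=np.radians(9.1);H=R.from_euler('z',yaw).as_matrix()
rib=ray(s,[[311.4,252.9],[314.6,275.4]],.095);tt=ray(s,[310.4,241.4],.074);pt=ray(s,[333.6,227.9],.074)
print('rib',rib,'tooth',tt,'ptr',pt,'rib yaw',np.degrees(np.arctan2(*(rib[1]-rib[0])[[1,0]])))
for q in (rib[0],rib[1],rib.mean(0),tt[0],pt[0]): print('Hxy',(H.T@q*1000).round(1))
n=H@[-np.sin(.47),0,np.cos(.47)]
B=P[40:170,205:310].reshape(-1,3);C=c[40:170,205:310].reshape(-1,3)
grey=B[(C.min(-1)>110)&(C.max(-1)<215)&(np.ptp(C,axis=1)<25)&(B[:,2]>.05)]
dk=B[(C.max(-1)<80)&(B[:,2]>.05)]
h,e=np.histogram(grey@n,bins=60);f=grey@n;f0=np.median(f);f0=np.median(f[abs(f-f0)<.004]);print('face',f0)
hd,ed=np.histogram(dk@n-f0,bins=np.arange(0,.06,.003));print(hd)
s_=dk@n-f0;T=dk[(s_>.037)&(s_<.048)]
ey=H[:,1];ex=np.cross(ey,n)
a=np.c_[T@ex,T@ey];r=cv2.minAreaRect((a*1000).astype(np.float32));print(len(T),'rect',r)
ctr=ex*r[0][0]/1000+ey*r[0][1]/1000+n*(f0+.032);print('grip',ctr,'H',H.T@ctr)
l=cv2.fitLine(a.astype(np.float32),2,0,.01,.01).ravel();print('bar dir in (ex,ey)',l,np.degrees(np.arctan2(l[1],l[0])))
D=dk[(s_>.006)&(s_<.013)];print('disc ctr',(D@ex).min(),(D@ex).max(),(D@ey).min(),(D@ey).max())
# holder origin from pivot & pointer
m=(c.max(-1)<90)&(abs(P[...,2]-.077)<.006);m[:,:440]=0;m[:,492:]=0;m[95:]=0;pv=P[m];print('piv',pv[:,:2].min(0)/2+pv[:,:2].max(0)/2,len(pv))
pv=np.r_[pv[:,:2].min(0)/2+pv[:,:2].max(0)/2,0];print('origin H from piv',pv-H@[-.11,.185,0], 'from knob',ctr-H@[-.09,-.07,0])
```

```text
rib [[ 0.74806702 -0.07483173  0.095     ]
 [ 0.78190303 -0.07068065  0.095     ]] tooth [[ 0.74107858 -0.07658653  0.074     ]] ptr [[ 0.72087737 -0.04449363  0.074     ]] rib yaw 6.9942294502023135
Hxy [ 726.8 -192.2   95. ]
Hxy [ 760.9 -193.5   95. ]
Hxy [ 743.8 -192.8   95. ]
Hxy [ 719.6 -192.8   74. ]
Hxy [ 704.8 -157.9   74. ]
face -0.16233738142387472
[   1    3  136 1419   44   55   47   54   57   60   57   57   64  201
  614    0    0    0    0]
856 rect ((530.4663696289062, -226.435302734375), (16.564550399780273, 68.94735717773438), 84.7189712524414)
grip [ 0.56109204 -0.13944921  0.12403627] H [ 0.53197501 -0.2264353   0.12403627]
bar dir in (ex,ey) [ 0.9962315  -0.08673396  0.5304898  -0.22513404] -4.9757414
disc ctr 0.4966831506893624 0.5656572802677886 -0.26002493493307427 -0.19100192194103735
piv [0.51610854 0.11044808] 483
origin H from piv [ 0.6539833  -0.05482609  0.        ] from knob [ 0.63888821 -0.05609601  0.12403627]
```

```bash
cat >> h.py <<'E'
yaw=np.radians(9.1);H=R.from_euler('z',yaw).as_matrix()
n=H@[-np.sin(.47),0,np.cos(.47)];ey=H[:,1];ex=np.cross(ey,n)
GRIP=np.array([.5611,-.1392,.124])
def to(pos,Rm):
    st=manip.state();A=R.from_quat(st['ee_rot']).as_matrix()
    print((A.T@(np.array(pos)-st['ee_pos'])*1000).round(1),np.degrees(R.from_matrix(A.T@Rm).as_rotvec()).round(1))
def knobR(deg):  # tool x = -(bar dir at angle deg in (ex,ey))
    a=np.radians(deg);x=-(np.cos(a)*ex+np.sin(a)*ey);return np.c_[x,np.cross(-n,x),-n]
E
python3 - <<'E'
from h import *
Rm=knobR(-5);to(GRIP+n*.084,Rm)
E
```

```text
[115.  -78.4 104.1] [ -3.3 -26.8  -4.1]
```

>>> jog_arm --pt "115 -78 104 -3.3 -26.8 -4.1 -1" --pt "115 -78 104 -3.3 -26.8 -4.1 -1" --pt "115 -78 104 -3.3 -26.8 -4.1 -1" --pt "115 -78 104 -3.3 -26.8 -4.1 -1" --pt "115 -78 104 -3.3 -26.8 -4.1 -1"

```text
time: 3.08
ee_pos: [0.5313, -0.1465, 0.2015]
ee_rot: [-0.027, 0.988, 0.003, 0.152]
wrist_force: [-0.5, 0.1, -0.6]
finger_gap: 0.0882
grip_force: 0.0
```

Run:
```python
from h import *
to(GRIP-n*.016,knobR(-5));print(manip.state()['qpos'].round(2))
```

```text
[-8.1  6.6 98.8] [-2.8 -9.3 -0.6]
[ 0.54  0.6  -0.48  2.1   0.8   0.27  1.05]
```

>>> jog_arm --pt "-8 7 20 -2.8 -9.3 -0.6 -1" --pt "-8 7 20 -2.8 -9.3 -0.6 -1" --pt "-8 7 20 -2.8 -9.3 -0.6 -1" --pt "-8 7 20 -2.8 -9.3 -0.6 -1"

```text
time: 3.58
ee_pos: [0.5462, -0.1383, 0.1854]
ee_rot: [-0.035, 0.972, 0.029, 0.232]
wrist_force: [-0.4, -0.8, -0.0]
finger_gap: 0.0884
grip_force: 0.0
```

Run:
```python
from h import *
to(GRIP-n*.016,knobR(-5));print(manip.state()['qpos'].round(2))
```

```text
[14.6 -4.6 77.3] [0.1 0.1 0.1]
[ 0.76  0.72 -0.78  2.2   1.85  0.31  0.08]
```

>>> jog_arm --pt "14.5 -4.5 20 0 0 0 -1" --pt "14.5 -4.5 77 0 0 0 -1" --pt "14.5 -4.5 77 0 0 0 -1" --pt "14.5 -4.5 77 0 0 0 -1"

```text
time: 4.08
ee_pos: [0.5682, -0.1376, 0.1103]
ee_rot: [-0.036, 0.972, 0.029, 0.231]
wrist_force: [0.4, 0.5, 0.3]
finger_gap: 0.088
grip_force: 0.0
```

Run:
```python
from h import *
to(GRIP-n*.016,knobR(-5));print(manip.state()['qpos'].round(2))
```

```text
[ 0.2 -0.4  0.5] [0.1 0.  0.1]
[ 0.77  0.93 -0.86  2.18  2.06  0.51 -0.05]
```

Close, then read how it seated.

>>> jog_arm --pt "0 0 0 0 0 0 1" --pt "0 0 0 0 0 0 1" --pt "0 0 0 0 0 0 1" --pt "0 0 0 0 0 0 1" --pt "0 0 0 0 0 0 1"

```text
time: 4.7
ee_pos: [0.5682, -0.1379, 0.1081]
ee_rot: [-0.035, 0.972, 0.03, 0.231]
wrist_force: [0.3, -0.9, -0.2]
finger_gap: 0.0402
grip_force: 0.0
```

>>> jog_arm --pt "0 0 0 0 0 0 1" --pt "0 0 0 0 0 0 1" --pt "0 0 0 0 0 0 1" --pt "0 0 0 0 0 0 1"

```text
time: 5.2
ee_pos: [0.5682, -0.138, 0.1079]
ee_rot: [-0.035, 0.972, 0.03, 0.23]
wrist_force: [0.2, -0.1, -1.3]
finger_gap: 0.0155
grip_force: 30.0
```

>>> jog_arm --pt "0 0 0 0 0 10 1" --pt "0 0 0 0 0 20 1" --pt "0 0 0 0 0 30 1" --pt "0 0 0 0 0 40 1" --pt "0 0 0 0 0 50 1" --pt "0 0 0 0 0 60 1" --pt "0 0 0 0 0 70 1" --pt "0 0 0 0 0 70 1"

```text
time: 6.2
ee_pos: [0.5678, -0.1389, 0.1076]
ee_rot: [0.529, 0.816, 0.156, 0.172]
wrist_force: [-2.7, -2.7, 1.7]
finger_gap: 0.0155
grip_force: 30.0
```

Run:
```python
from h import *
to(GRIP-n*.016,knobR(-105));print(manip.state()['qpos'].round(2))
s=snap('top');snap('scene')
```

```text
[ 0.3  1.6 -1.6] [-0.1 -0.1 30. ]
[ 0.9   1.08 -1.17  2.17  1.89  0.77 -1.03]
```

Exactly 70° done. Another 30°.

>>> jog_arm --pt "0 0 0 0 0 10 1" --pt "0 0 0 0 0 20 1" --pt "0 0 0 0 0 30 1" --pt "0 0 0 0 0 30 1" --pt "0 0 0 0 0 30 1"

```text
time: 6.92
ee_pos: [0.5674, -0.1389, 0.1075]
ee_rot: [0.722, 0.652, 0.194, 0.126]
wrist_force: [-3.8, -3.8, 0.6]
finger_gap: 0.016
grip_force: 30.0
```

Run:
```python
from h import *
print(manip.state()['qpos'].round(2))
a=snap('wrist')['color'];b=snap('top')['color'];c=snap('scene')['color']
o=np.zeros((590,800,3),np.uint8);o[:250,:400]=cv2.resize(a,(400,250));
o[:300,400:]=cv2.resize(b[130:250,240:400],(400,300),interpolation=cv2.INTER_CUBIC)
o[300:590,:]=cv2.resize(c[158:274,210:530],(800,290),interpolation=cv2.INTER_CUBIC)
cv2.imwrite('pics/m1.png',o[:,:,::-1])
```

```text
[ 0.94  1.14 -1.27  2.17  1.86  0.88 -1.5 ]
```

View pics/m1.png

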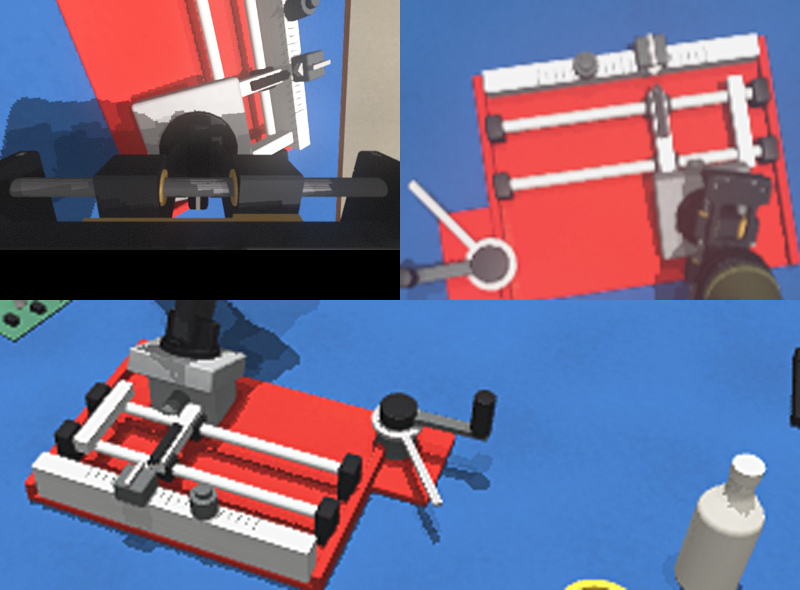

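The pointer now stands close to the square clip's tooth; the wrist view shows both at about (290,75)/(315,66) in the half-size inset. I enlarge that for a fine check.

Run:
```python
from h import *
a=np.load('/tmp/wrist.npz')['color']
cv2.imwrite('pics/m2.png',cv2.resize(a[80:155,380:540],None,fx=5,fy=5,interpolation=cv2.INTER_CUBIC)[:,:,::-1])
```

```text
(no output)
```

View pics/m2.png

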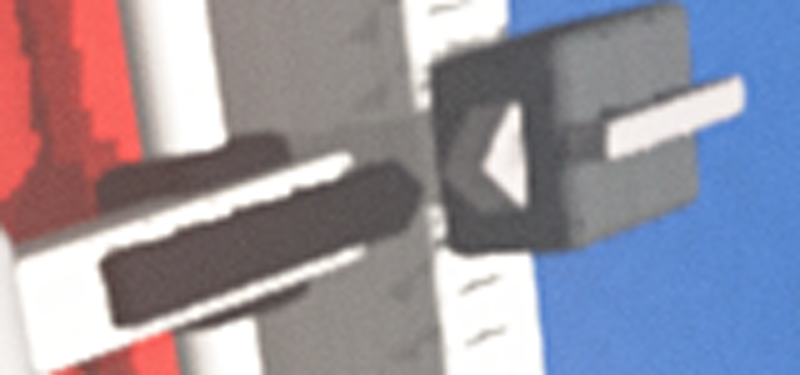

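The pointer tip is at crop (422,192), pointer base centre (115,290), tooth tip (484,166) and rib (605,142)–(745,95).

Run:
```python
from h import *
s=dict(np.load('/tmp/wrist.npz'));P=cloud(s)
f=lambda x,y:(380+x/5-.4,80+y/5-.4)
for nm,x,y in(('ptr',405,192),('ptrbase',130,285),('tooth',500,166),('tooth2',515,160),('ribe',700,112),('top',650,60)):
    u,v=f(x,y);print(nm,P[int(round(v)),int(round(u))].round(4))
pt=ray(s,f(422,192),.074)[0];pb=ray(s,f(115,290),.074)[0]
r=ray(s,[f(605,142),f(745,95)],.095);
d=pt-pb;print('ptr yaw',np.degrees(np.arctan2(d[1],d[0])),'len',np.linalg.norm(d));d=r[1]-r[0];print('rib yaw',np.degrees(np.arctan2(d[1],d[0])),np.linalg.norm(d))
for z in(.074,.078,.082):
  tt=ray(s,f(484,166),z)[0]
  for yw in (7,8,9.1):
    e=np.array([-np.sin(np.radians(yw)),np.cos(np.radians(yw))]);print(z,yw,'ptr-tooth',((pt-tt)[:2]@e*1000).round(2),'ptr-rib',((pt-r.mean(0))[:2]@e*1000).round(2))
e=R.from_quat(manip.state()['ee_rot']).as_matrix();print(e)
```

```text
ptr [ 0.7265 -0.0799  0.0728]
ptrbase [ 0.6659 -0.0889  0.0732]
tooth [ 0.7435 -0.0777  0.0776]
tooth2 [ 0.7486 -0.0772  0.0768]
ribe [ 0.7716 -0.0728  0.0932]
top [ 0.7698 -0.0635  0.086 ]
ptr yaw 7.452533063537861 len 0.06732331172096148
rib yaw 7.908675988212973 0.036919969958754795
0.074 7 ptr-tooth -1.14 ptr-rib -2.77
0.074 8 ptr-tooth -0.87 ptr-rib -2.18
0.074 9.1 ptr-tooth -0.57 ptr-rib -1.52
0.078 7 ptr-tooth -1.77 ptr-rib -2.77
0.078 8 ptr-tooth -1.59 ptr-rib -2.18
0.078 9.1 ptr-tooth -1.39 ptr-rib -1.52
0.082 7 ptr-tooth -2.39 ptr-rib -2.77
0.082 8 ptr-tooth -2.31 ptr-rib -2.18
0.082 9.1 ptr-tooth -2.21 ptr-rib -1.52
[[ 0.07336224  0.892846    0.44434671]
 [ 0.99053295 -0.11706773  0.07169117]
 [ 0.11602784  0.43488063 -0.89298173]]
```

>>> jog_arm --pt "0 0 0 0 0 -2 1" --pt "0 0 0 0 0 -4 1" --pt "0 0 0 0 0 -4 1" --pt "0 0 0 0 0 -4 1" --pt "0 0 0 0 0 -4 -1" --pt "0 0 0 0 0 -4 -1" --pt "0 0 0 0 0 -4 -1"

```text
time: 7.95
ee_pos: [0.5686, -0.1373, 0.1083]
ee_rot: [0.699, 0.677, 0.192, 0.132]
wrist_force: [-0.3, 0.7, -0.7]
finger_gap: 0.0435
grip_force: 0.0
```

>>> jog_arm --pt "0 0 0 0 0 0 -1" --pt "0 0 0 0 0 0 -1" --pt "0 0 0 0 0 0 -1" --pt "0 0 0 0 0 0 -1" --pt "0 0 -20 0 0 0 -1" --pt "0 0 -60 0 0 0 -1" --pt "0 0 -110 0 0 0 -1" --pt "0 0 -110 0 0 0 -1"

```text
time: 8.95
ee_pos: [0.5193, -0.1465, 0.209]
ee_rot: [0.698, 0.676, 0.192, 0.134]
wrist_force: [-0.1, -0.5, -0.3]
finger_gap: 0.0882
grip_force: 0.0
```

Run:
```python
from h import *
s=snap('wrist');st=manip.state();print(st['qpos'].round(2))
P=cloud(s);m=(abs(P[...,0]-.75)<.08)&(abs(P[...,1]+.075)<.06)&(P[...,2]>.04);v,u=np.nonzero(m);print(u.min(),u.max(),v.min(),v.max())
u0,v0=max(u.min(),0),max(v.min(),0);a=s['color'][v0:v.max(),u0:u.max()];k=min(4.5,800/a.shape[1],590/a.shape[0]);print(u0,v0,k)
cv2.imwrite('pics/m3.png',cv2.resize(a,None,fx=k,fy=k,interpolation=cv2.INTER_CUBIC)[:,:,::-1])
to([.61,-.067,.30],np.diag([-1.,1,-1]))
```

```text
[ 1.06  0.91 -1.36  2.23  1.6   0.76 -1.31]
370 463 70 168
370 70 4.5
[ 88.6 118.4 -36.3] [ 24.6  17.2 -90. ]
```

>>> jog_arm --pt "0 0 -60 0 0 -10 -1" --pt "0 0 -60 0 0 -20 -1" --pt "0 0 -60 0 0 -30 -1" --pt "0 0 -60 0 0 -40 -1" --pt "0 0 -60 0 0 -50 -1" --pt "0 0 -60 0 0 -60 -1" --pt "0 0 -60 0 0 -70 -1" --pt "0 0 -60 0 0 -80 -1"

```text
time: 10.0
ee_pos: [0.4924, -0.1505, 0.2583]
ee_rot: [0.098, 0.968, 0.062, 0.223]
wrist_force: [0.6, -0.1, -0.4]
finger_gap: 0.088
grip_force: 0.0
```

Run:
```python
from h import *
to([.60,-.10,.27],np.diag([-1.,1,-1]));print(manip.state()['qpos'].round(2))
```

```text
[-88.7  68.6  41.2] [  7.1  25.9 -11.4]
[ 1.16  0.79 -1.43  2.22  1.39  0.71  0.25]
```

>>> jog_arm --pt "-89 69 0 7.1 26 -11.4 -1" --pt "-89 69 0 7.1 26 -11.4 -1" --pt "-89 69 41 7.1 26 -11.4 -1" --pt "-89 69 41 7.1 26 -11.4 -1" --pt "-89 69 41 7.1 26 -11.4 -1" --pt "-89 69 41 7.1 26 -11.4 -1" --pt "-89 69 41 7.1 26 -11.4 -1" --pt "-89 69 41 7.1 26 -11.4 -1"

```text
time: 11.0
ee_pos: [0.6, -0.1013, 0.2725]
ee_rot: [0.003, 1.0, 0.001, 0.0]
wrist_force: [0.2, 0.3, 1.0]
finger_gap: 0.0879
grip_force: 0.0
```

Run:
```python
from h import *
s=snap('wrist','w3.png');st=manip.state();print(st['qpos'].round(2),st['ee_pos'],s['position'])
P=cloud(s);m=(abs(P[...,0]-.75)<.07)&(abs(P[...,1]+.075)<.05)&(P[...,2]>.04)&(P[...,2]<.1);v,u=np.nonzero(m);print(u.min(),u.max(),v.min(),v.max())
u0,v0=u.min(),v.min();a=s['color'][v0:v.max(),u0:u.max()];k=min(6,800/a.shape[1],590/a.shape[0]);print(u0,v0,k)
cv2.imwrite('pics/m3.png',cv2.resize(a,None,fx=k,fy=k,interpolation=cv2.INTER_CUBIC)[:,:,::-1])
```

```text
[ 0.68  0.9  -1.25  1.55  0.87  1.34  0.9 ] [ 0.60010726 -0.10109272  0.27246284] [ 0.52911893 -0.10119174  0.41840067]
301 373 233 283
301 233 6
```

View pics/m3.png

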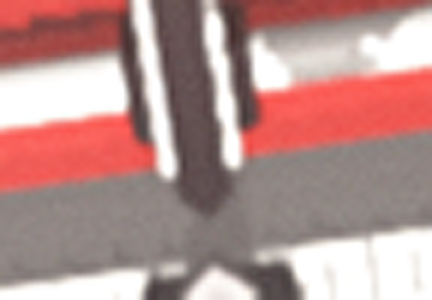

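The pointer tip is at crop (207,212) and the tooth tip at about (217,265), nearly opposite. I refine this numerically.

Run:
```python
from h import *
s=dict(np.load('/tmp/wrist.npz'));g=s['color'].astype(float).mean(-1);P=cloud(s)
print(g[266:284,322:354].astype(int))
pts=[]
for v in range(236,262):  # pointer between white strips: weighted darkness
    u=np.arange(324,342);row=g[v,324:342]
    pk=[i for i in range(len(row)) if row[i]>170]
    if len(pk)>1:
        a=[i for i in pk if i+324<331+(v-236)*.12];b=[i for i in pk if i+324>331+(v-236)*.12]
        if a and b:
            L,Rr=max(a)+1,min(b);w=np.clip(170-row[L-1:Rr+1],0,None);pts.append((((w*(u[L-1:Rr+1])).sum()/w.sum()),v))
pts=np.array(pts);k=np.polyfit(pts[:,1],pts[:,0],1);print('line',k,len(pts),np.std(pts[:,0]-np.polyval(k,pts[:,1])))
for v in (266,270,276,280): print(v,np.polyval(k,v))
p=ray(s,pts[[0,-1]],.074);d=p[1]-p[0];print('yaw ptr',np.degrees(np.arctan2(d[1],d[0])))
```

```text
[[134 135 135 136 137 134 138 134 126 105  88  88  81  83  84  88 103 121
  121 129 133 138 136 135 134 135 136 135 138 136 135 139]
 [137 134 137 138 138 136 139 137 134 128 111  97  84  85  84  98 112 121
  126 129 132 137 137 137 131 135 137 139 134 136 135 139]
 [139 133 138 137 135 134 136 134 137 137 131 118 102  96  95 113 122 123
  123 125 131 136 139 135 134 134 137 140 136 139 135 131]
 [134 136 140 132 135 134 139 136 136 137 137 125 120 107 115 122 123 122
  124 124 132 136 135 136 135 139 135 137 137 138 131 132]
 [136 132 134 139 136 139 133 139 137 136 133 124 120 119 120 127 124 121
  123 121 129 133 136 132 133 134 137 133 135 138 131 125]
 [136 139 135 136 137 137 132 135 138 132 124 124 123 121 124 123 123 122
  124 123 126 133 136 130 127 132 134 135 134 134 132 128]
 [136 136 135 134 136 136 132 135 138 134 127 125 123 124 125 122 122 122
  119 124 125 132 132 126 129 129 129 134 129 130 132 138]
 [134 135 138 135 137 132 128 129 136 128 124 117 121 121 121 121 123 121
  123 119 126 133 135 137 140 143 146 139 150 163 178 197]
 [133 135 137 135 135 136 123 122 12
[... 769 characters left out ...]
55 246 155  83  78  81  82  82  96 124 185 235 245 247 245 246 246
  239 202 149 114  82  74  79  79  71  80 141 212 247 255]
 [255 255 223 115  69  72  78  78  89 114 168 231 247 246 239 238 242 244
  250 245 219 163 101  77  79  79  72  78 112 180 249 255]
 [255 255 204 101  67  75  79  78  91 139 208 247 248 242 233 230 234 239
  248 249 240 176 109  77  80  79  78  78 103 171 248 255]
 [255 251 184  97  74  76  79  78  98 145 200 228 230 219 202 200 196 197
  207 212 195 141  86  78  77  80  81  79  89 141 225 255]]
line [1.62741771e-01 2.91743305e+02] 25 0.11787038253448087
266 335.0326156485545
270 335.68358273083663
276 336.66003335425984
280 337.311000436542
yaw ptr 8.512569045273779
```

The pointer matches the tooth's centre line to about 0.3 mm. Now the brake: hover and measure.

>>> jog_arm --pt "60 60 -40 0 0 0 -1" --pt "140 260 -20 0 0 0 -1" --pt "140 260 -20 0 0 0 -1" --pt "140 260 -20 0 0 0 -1" --pt "140 260 -20 0 0 0 -1" --pt "140 260 -20 0 0 0 -1" --pt "140 260 -20 0 0 0 -1" --pt "140 260 -20 0 0 0 -1"

```text
time: 12.05
ee_pos: [0.4623, 0.1588, 0.2922]
ee_rot: [0.004, 1.0, 0.001, -0.001]
wrist_force: [0.7, 0.1, 0.5]
finger_gap: 0.0881
grip_force: 0.0
```

```bash
cat > br.py <<'E'
from h import *
def meas():
    s=snap('wrist','b.png');P=cloud(s);c=s['color'].astype(int);z=P[...,2];x=P[...,0];y=P[...,1]
    near=(abs(x-.55)<.12)&(abs(y-.16)<.12)
    cap=near&(np.hypot(x-.516,y-.110)<.035)&(abs(z-.0775)<.004)&(c.max(-1)<120)
    q=(P[cap][:,:2]*1000).astype(np.float32);pv,rad=cv2.minEnclosingCircle(q);pv=np.array(pv)/1000;print('pivot',pv,'r',rad,len(q),'z',np.median(z[cap]))
    r=np.hypot(x-pv[0],y-pv[1])
    ton=near&(z>.045)&(z<.062)&(r>.04)&(r<.14)&(c.min(-1)>110)&(np.ptp(c,axis=-1)<60)
    v,u=np.nonzero(ton);print('tongue z',np.median(z[ton]),ton.sum())
    w=ray(s,np.c_[u,v],.053)[:,:2];l=cv2.fitLine(w.astype(np.float32),2,0,.01,.01).ravel()
    a=np.degrees(np.arctan2(l[1],l[0]));a=a%180;d=np.array([np.cos(np.radians(a)),np.sin(np.radians(a))]);off=np.cross(d,pv-l[2:]);print('tongue ang',a,'pivot off line mm',off*1000,'far',(np.linalg.norm(w-pv,axis=1)).max())
    arm=near&(z>.064)&(z<.073)&(r>.035)&(r<.078)&(np.ptp(c,axis=-1)<40)
    if arm.sum()>10:
        v,u=np.nonzero(arm);w=ray(s,np.c_[u,v],.071)[:,:2];l=cv2.fitLine(w.astype(np.float32),2,0,.01,.01).ravel();b=np.degrees(np.arctan2(l[1],l[0]))%180
        db=np.array([np.cos(np.radians(b)),np.sin(np.radians(b))]);print('arm ang',b,arm.sum(),'off',np.cross(db,pv-l[2:])*1000,'mean ang',np.degrees(np.arctan2(*(w.mean(0)-pv)[::-1])))
    top=near&(z>.117)&(z<.125)&(r>.075)&(r<.115)
    if top.sum()>5:
        q=(P[top][:,:2]*1000).astype(np.float32);pc,rr=cv2.minEnclosingCircle(q);pc=np.array(pc)/1000;print('post',pc,'r',rr,'dist',np.linalg.norm(pc-pv),'ang',np.degrees(np.arctan2(*(pc-pv)[::-1])))
    st=manip.state();print(st['ee_pos'],st['qpos'].round(2))
E
python3 -c "
from br import *
meas()"
```

```text
pivot [0.51284576 0.11197847] r 21.181394577026367 754 z 0.07799776994457988
tongue z 0.05512594954068745 753
tongue ang 103.262245 pivot off line mm 78.9648689184876 far 0.13738763176896507
arm ang 99.90684 381 off 0.11782026766641446 mean ang 99.78811645353957
post [0.4975845  0.20491623] r 11.756871223449707 dist 0.09418244639568563 ang 99.32528638438548
[0.4622973  0.15884283 0.29228076] [ 0.3   0.71 -1.28  1.87  0.75  1.16  0.31]
```

```bash
sed -i "s/(r<.14)&(c.min/(r<.14)\&(abs(np.degrees(np.arctan2(y-pv[1],x-pv[0]))-46)<12)\&(c.min/" br.py; python3 -c "
from br import *
meas()
to([.4972,.2050,.088],np.diag([-1.,1,-1]))"
```

```text
pivot [0.5131778  0.11213574] r 21.092252731323242 758 z 0.07796428480075868
tongue z 0.055885425385722776 469
tongue ang 45.697567 pivot off line mm 2.179602787514924 far 0.1370949232520236
arm ang 99.84109 384 off -0.3520419775101292 mean ang 100.19666791447095
post [0.49732846 0.20491081] r 11.75295639038086 dist 0.09411915352256531 ang 99.69460043759769
[0.46219262 0.15905847 0.29231134] [ 0.3   0.71 -1.28  1.87  0.75  1.16  0.31]
[-34.9  45.9 204.3] [ 0.1 -0.1 -0.4]
```

>>> jog_arm --pt "-35 46 30 0 0 0 -1" --pt "-35 46 90 0 0 0 -1" --pt "-35 46 150 0 0 0 -1" --pt "-35 46 204 0 0 0 -1" --pt "-35 46 204 0 0 0 -1" --pt "-35 46 204 0 0 0 -0.3" --pt "-35 46 204 0 0 0 1" --pt "-35 46 204 0 0 0 1"

```text
time: 13.15
ee_pos: [0.4976, 0.207, 0.0903]
ee_rot: [0.002, 1.0, 0.002, 0.001]
wrist_force: [0.1, -0.4, 0.5]
finger_gap: 0.0608
grip_force: 0.0
```

>>> jog_arm --pt "0 0 0 0 0 0 1" --pt "0 0 0 0 0 0 1" --pt "0 0 0 0 0 0 1" --pt "0 0 0 0 0 0 1" --pt "0 0 0 0 0 0 1" --pt "0 0 0 0 0 0 1"

```text
time: 13.9
ee_pos: [0.4967, 0.2053, 0.0885]
ee_rot: [0.003, 1.0, -0.0, -0.0]
wrist_force: [-0.1, -5.4, 3.9]
finger_gap: 0.0234
grip_force: 30.0
```

```bash
python3 -c "
from h import *
st=manip.state();A=R.from_quat(st['ee_rot']).as_matrix();pv=np.array([.513,.112]);r0=st['ee_pos'][:2]-pv
print(st['ee_pos'],np.hypot(*r0),np.degrees(np.arctan2(r0[1],r0[0])))
for t in (7,14,21,28,35,42,48,54):
    a=-np.radians(t);d=np.array([[np.cos(a),-np.sin(a)],[np.sin(a),np.cos(a)]])@r0-r0
    print(t,(A.T@np.r_[d,0]*1000).round(1))
"
```

```text
[0.49667405 0.20526354 0.0884905 ] 0.09468170506340098 99.92912679656948
7 [-11.5   1.4  -0. ]
14 [-23.    1.3  -0. ]
21 [-34.5  -0.2  -0. ]
28 [-45.7  -3.   -0. ]
35 [-56.5  -7.2  -0. ]
42 [-66.7 -12.7  -0.1]
48 [-74.8 -18.3  -0.1]
54 [-82.3 -24.8  -0.1]
```

>>> jog_arm --pt "-11.5 1.4 0 0 0 7 1" --pt "-23 1.3 0 0 0 14 1" --pt "-34.5 -0.2 0 0 0 21 1" --pt "-45.7 -3 0 0 0 28 1" --pt "-56.5 -7.2 0 0 0 35 1" --pt "-66.7 -12.7 0 0 0 42 1" --pt "-74.8 -18.3 0 0 0 48 1" --pt "-82.3 -24.8 0 0 0 54 1"

```text
time: 14.9
ee_pos: [0.5788, 0.1823, 0.0885]
ee_rot: [0.457, 0.89, 0.001, -0.001]
wrist_force: [-1.3, -1.6, 1.0]
finger_gap: 0.0231
grip_force: 30.0
```

>>> jog_arm --pt "0 0 0 0 0 0 1" --pt "0 0 0 0 0 0 1" --pt "0 0 0 0 0 0 -1" --pt "0 0 0 0 0 0 -1" --pt "0 0 0 0 0 0 -1" --pt "0 0 0 0 0 0 -1" --pt "0 0 0 0 0 0 -1" --pt "0 0 0 0 0 0 -1"

```text
time: 15.9
ee_pos: [0.5789, 0.1815, 0.0885]
ee_rot: [0.456, 0.89, 0.001, -0.001]
wrist_force: [-0.7, -0.0, 1.0]
finger_gap: 0.0814
grip_force: 0.0
```

>>> jog_arm --pt "0 0 -30 0 0 0 -1" --pt "0 0 -90 0 0 0 -1" --pt "0 0 -150 0 0 0 -1" --pt "0 0 -200 0 0 0 -1" --pt "120 0 -200 0 0 0 -1" --pt "120 0 -200 0 0 0 -1" --pt "120 0 -200 0 0 0 -1"

```text
time: 16.77
ee_pos: [0.505, 0.2834, 0.2902]
ee_rot: [0.451, 0.892, 0.002, -0.002]
wrist_force: [0.8, 0.1, 0.7]
finger_gap: 0.088
grip_force: 0.0
```

```bash
python3 -c "
from br import *
meas()
s=snap('top');c=s['color'];w=np.load('/tmp/wrist.npz')['color']
o=np.zeros((600,800,3),np.uint8);o[:350,:560]=cv2.resize(w,(560,350));o[350:600,:320]=cv2.resize(c[195:255,225:302],(320,250),interpolation=cv2.INTER_CUBIC)
o[350:600,330:800]=cv2.resize(c[140:240,250:438],(470,250),interpolation=cv2.INTER_CUBIC)
cv2.imwrite('pics/f.png',o[:,:,::-1])"
```

```text
pivot [0.51526282 0.1121358 ] r 21.567607879638672 614 z 0.07812983114482538
tongue z 0.05589019463960504 151
tongue ang 45.359253 pivot off line mm 0.32952597520117394 far 0.1342952976517727
arm ang 47.515358 349 off -1.241482699414511 mean ang 48.77526610890973
post [0.57950708 0.1821244 ] r 11.47381591796875 dist 0.09500384021199225 ang 47.45041101600999
[0.50738573 0.28041348 0.28936227] [-0.04  0.73 -1.01  1.62  0.66  1.17 -0.58]
```

View pics/f.png

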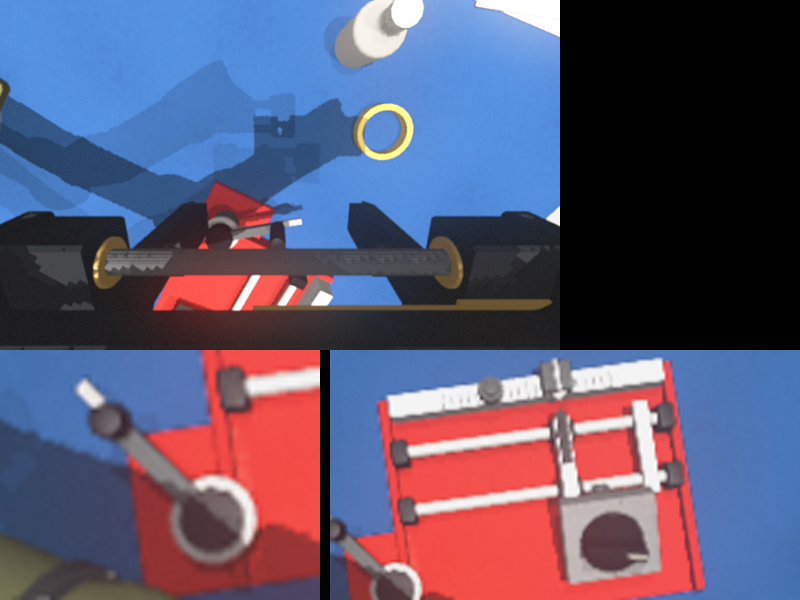

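The tongue's end shows just beyond the lever's post, and the jaw is still at the square clip. The lever reads about 1–2° off the tongue, so I move the camera into the lever's vertical plane and measure without parallax.

>>> jog_arm --pt "-197 -14 0 0 0 0 -1" --pt "-197 -14 0 0 0 0 -1" --pt "-197 -14 0 0 0 0 -1" --pt "-197 -14 0 0 0 0 -1" --pt "-197 -14 0 0 0 0 -1" --pt "-197 -14 0 0 0 0 -1"

```text
time: 17.62
ee_pos: [0.6118, 0.1118, 0.2885]
ee_rot: [0.455, 0.891, 0.001, -0.001]
wrist_force: [1.5, -0.1, -0.3]
finger_gap: 0.0882
grip_force: 0.0
```

```bash
cat > fin.py <<'E'
from br import *
meas()
s=dict(np.load('/tmp/wrist.npz'));print('cam',s['position']);P=cloud(s);c=s['color'].astype(int);x,y,z=P[...,0],P[...,1],P[...,2]
pv=np.array([.514,.112]);r=np.hypot(x-pv[0],y-pv[1]);th=np.degrees(np.arctan2(y-pv[1],x-pv[0]))
def mid(m,zz,lo,hi,nm):
    v,u=np.nonzero(m&(r>lo)&(r<hi)&(abs(th-46)<14));w=ray(s,np.c_[u,v],zz)[:,:2]-pv
    ang=np.radians(46);d=np.array([np.cos(ang),np.sin(ang)]);e=np.array([-d[1],d[0]])
    t=w@d;q=w@e;print(nm,len(t),'t',(t.mean()*1000).round(1),'lateral mm mean',(q.mean()*1000).round(2),'min/max',(q.min()*1000).round(1),(q.max()*1000).round(1),'slope deg',np.degrees(np.polyfit(t,q,1)[0]).round(2));return t.mean(),q.mean()
cap=mid(abs(z-.078)<.003,.078,0,.0001,'') if 0 else None
mid((z>.066)&(z<.074)&(np.ptp(c,axis=-1)<40),.071,.035,.078,'arm')
mid(abs(z-.121)<.003,.121,.07,.12,'post')
mid((z>.048)&(z<.062)&(c.min(-1)>100)&(np.ptp(c,axis=-1)<60),.0555,.110,.140,'tongue end')
m=(abs(z-.078)<.003)&(r<.035)&(c.max(-1)<120);v,u=np.nonzero(m);w=ray(s,np.c_[u,v],.078)[:,:2];print('cap ctr',w.mean(0),(w.min(0)+w.max(0))/2)
E
python3 fin.py
```

```text
pivot [0.51612762 0.11182196] r 21.106075286865234 167 z 0.07768650593610155
tongue z 0.05583792023368339 155
tongue ang 45.63387 pivot off line mm -0.07583299220143697 far 0.1343123102265338
arm ang 47.311905 430 off -0.1568303385289585 mean ang 47.47166751283515
post [0.58038239 0.18046449] r 11.67248249053955 dist 0.0940237817005297 ang 46.89100545186923
[0.61181374 0.11211183 0.28866701] [ 0.25  0.8  -1.02  1.49  0.69  1.25 -0.23]
cam [0.57060661 0.16891981 0.43462301]
arm 432 t 56.2 lateral mm mean -0.26 min/max -8.2 7.0 slope deg 1.58
post 405 t 95.4 lateral mm mean -0.03 min/max -11.3 11.3 slope deg -0.08
tongue end 156 t 123.8 lateral mm mean -2.39 min/max -7.3 2.6 slope deg 0.12
cap ctr [0.51388729 0.11024083] [0.51638776 0.11212774]
```

Seen from inside the lever's plane, the lever sits about 1.5° counterclockwise of the tongue. I regrasp and nudge it about 2.6 mm clockwise.

```bash
python3 -c "
from h import *
A=R.from_quat(manip.state()['ee_rot']).as_matrix();to([.5800,.1807,.0885],A);print((A.T@[.725*2.7,-.688*2.7,0]).round(2))"
```

```text
[ 73.7  14.3 200.4] [0. 0. 0.]
[-2.65  0.5  -0.01]
```

>>> jog_arm --pt "74 14 0 0 0 0 -1" --pt "74 14 10 0 0 0 -1" --pt "74 14 60 0 0 0 -1" --pt "74 14 120 0 0 0 -1" --pt "74 14 170 0 0 0 -1" --pt "74 14 200 0 0 0 -1" --pt "74 14 200 0 0 0 -0.5" --pt "74 14 200 0 0 0 1"

```text
time: 18.68
ee_pos: [0.5811, 0.1802, 0.0899]
ee_rot: [0.456, 0.89, 0.002, -0.0]
wrist_force: [0.1, 0.4, -0.5]
finger_gap: 0.0698
grip_force: 0.0
```

>>> jog_arm --pt "0 0 0 0 0 0 1" --pt "0 0 0 0 0 0 1" --pt "0 0 0 0 0 0 1" --pt "0 0 0 0 0 0 1" --pt "0 0 0 0 0 0 1" --pt "0 0 0 0 0 0 1" --pt "0 0 0 0 0 0 1"

```text
time: 19.55
ee_pos: [0.5811, 0.1793, 0.0886]
ee_rot: [0.456, 0.89, 0.001, -0.001]
wrist_force: [1.5, 1.4, -0.1]
finger_gap: 0.023
grip_force: 30.0
```

>>> jog_arm --pt "-1.3 0.2 0 0 0 0.8 1" --pt "-2.7 0.5 0 0 0 1.5 1" --pt "-2.7 0.5 0 0 0 1.5 1" --pt "-2.7 0.5 0 0 0 1.5 1" --pt "-2.7 0.5 0 0 0 1.5 -1" --pt "-2.7 0.5 0 0 0 1.5 -1" --pt "-2.7 0.5 0 0 0 1.5 -1" --pt "-2.7 0.5 0 0 0 1.5 -1"

```text
time: 20.55
ee_pos: [0.5826, 0.1767, 0.0885]
ee_rot: [0.468, 0.884, 0.0, -0.001]
wrist_force: [-0.2, 0.0, -0.4]
finger_gap: 0.0613
grip_force: 0.0
```

>>> jog_arm --pt "0 0 0 0 0 0 -1" --pt "0 0 0 0 0 0 -1" --pt "0 0 -40 0 0 0 -1" --pt "0 0 -100 0 0 0 -1" --pt "0 0 -160 0 0 0 -1" --pt "-71 -14 -200 0 0 -1.5 -1" --pt "-71 -14 -200 0 0 -1.5 -1" --pt "-71 -14 -200 0 0 -1.5 -1"

```text
time: 21.55
ee_pos: [0.612, 0.1086, 0.2888]
ee_rot: [0.458, 0.889, 0.001, -0.0]
wrist_force: [-0.5, 1.2, 0.7]
finger_gap: 0.0885
grip_force: 0.0
```

```bash
python3 fin.py
```

```text
pivot [0.51631305 0.11204479] r 21.02830696105957 143 z 0.07760932737545767
tongue z 0.05592263412624027 152
tongue ang 46.281128 pivot off line mm 1.3215105711260264 far 0.13401830269615325
arm ang 45.525467 430 off -0.5473695774036967 mean ang 46.08232975565692
post [0.58184473 0.17908943] r 11.739678382873535 dist 0.09375171689143022 ang 45.653831664007875
[0.61082376 0.11027549 0.28816836] [ 0.25  0.79 -1.01  1.49  0.69  1.24 -0.23]
cam [0.57083147 0.16611825 0.43472177]
arm 432 t 56.3 lateral mm mean -1.56 min/max -8.7 5.8 slope deg -0.24
post 407 t 95.3 lateral mm mean -2.18 min/max -13.5 8.9 slope deg 0.4
tongue end 153 t 123.9 lateral mm mean -2.39 min/max -7.3 2.5 slope deg 0.67
cap ctr [0.51455296 0.11017152] [0.51658999 0.11256849]
```

The lever now lines up with the tongue: post lateral offset −2.18 mm, against −2.2 mm on the line from pivot to tongue. The arm is clear of everything.

```bash
python3 -c "
from h import *
print(order.sign_off())"
```

```text
the job is handed in; nothing more can be done
None
```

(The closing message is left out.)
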